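Register a sherd cassette on the colour meter

TASK

The sherd in the grey cassette is to be measured from below through the port of the colour meter. While the cassette stands on the bench, press its hinged cover down until the orange catch snaps over it and holds it shut; then lift the closed cassette onto the meter's black top plate, right way up and turned so that its hinge end faces the far steel stop, and slide it flat into the corner until it sits squarely against both the far stop and the left stop. Finish while still holding it there, pushed firmly but not violently against both stops at once: do not let go. Keep the cassette upright and leave the other things on the bench where they are.

Things in the scene. Friction and masses are not known exactly. Their poses are not given: they have to be found in the camera images.
- cassette: Loose grey cassette, 0.30 kg, blue-framed clear cover, orange catch; friction about 0.6. 100 (its x) x 56 (y) x 32 mm high, flat upright sides with grip lines mid-length; 36 mm with the cover shut, catch up to 43. Origin: centre of underside, z up; +x end has the hinge, -x end the catch. Starts on the bench, hinge end pointing away from the robot within 0.4 rad.
- cover (a joint): Cover angle, rad: 0 shut, 0.7 to 1.0 at the start. Hinge line along the cassette's y, at x = +44 mm, 34 mm above its underside; the cover reaches 90 mm from it to the catch, 51 mm wide, 4 mm thick. A light spring lifts it unless caught; the catch meets its edge at about 0.1 rad, gives way to a push of 4 to 6 N there, then holds it below 0.02.
- cover_edge (a point): Point on the cover's upper face, 10 mm short of its free edge (78 mm from the hinge line), in the middle of its width. x axis along the cover towards the hinge, z out of its upper face.
- cassette_corner (a point): Lower corner of the cassette at x = +50, y = +28 mm of its frame: the corner that goes into the meter's stop corner. Axes as the cassette's.
- sherd: Dark pottery sherd, 71 x 40 x 13 mm, lying loose in the cassette's nest. Origin: centre of its underside.
- meter: Colour meter, fixed: low white housing 180 mm (its x) by 156 mm (its y), with a flat smooth black top plate (friction about 0.3) 36 mm above the bench and a round glass port in it. Origin: centre of its footprint on the bench, z up; x points away from the robot, turned by up to 0.2 rad.
- far_stop: Polished steel bar (friction about 0.2) fixed on the meter's top plate, 10 mm wide and standing 10 mm above the plate; its face towards the robot lies at x = +70 mm of the meter, from y = -64 to +44 mm. Same origin and axes as the meter.
- left_stop: Steel bar like the far stop, along the plate's left side: its inner face lies at y = +52 mm of the meter, from x = -74 to +54 mm. Same origin and axes as the meter.
- stop_corner (a point): Where the faces of the far and left stops would meet, at the height of the plate (x = +70, y = +52, z = +36 mm of the meter). Axes as the meter's: far stop at +x, left stop at +y.
- grit_tub: Brown and white tub, 78 mm across, 76 mm high, behind the work; leave alone.
- pump_spray: White pump spray bottle, 45 mm across, 144 mm high; leave alone.
- wax_block: Red wax block, 38 x 62 x 22 mm; leave alone.
- marker: White marker pen with black cap, 130 mm long, 13 mm thick, near the table's edge; leave alone.
- white_tile: The meter's white reference tile, a black-rimmed disc 44 mm across and 8 mm high; leave alone.
Not all that is in view belongs to the job. What is shaped like the sherd but white is not meant.

How it is judged (in metres and radians):
On the way, in this order (a step that is already met when the one before it is completed fails the run):
1. the cover is caught shut while the cassette stands on the bench (value of joint cover below 0.04 rad and height (world z) of cassette below 0.005 m and contact force between each of the arm, the fingers and cassette below 0.3 N), for 0.2 s.
2. the closed cassette lies on the meter's top plate (value of joint cover below 0.04 rad and horizontal distance between cassette_corner and stop_corner below 0.09 m and angle between cassette's own z axis and vertical below 0.04 rad and z of cassette in the frame of meter between 0.034 and 0.0385 m), for 0.1 s.
At the end, for the whole second after the job is handed in: Held in the corner: cover shut (under 0.04 rad), sherd inside, cassette flat on the plate (within 2.5 mm, tilt under 0.04 rad), its corner within 3 mm of the stop corner, square within 0.04 rad, pressing each stop with 1.5 to 50 N through the last second (value of joint cover below 0.04 rad and angle between cassette's own z axis and vertical below 0.04 rad and z of cassette in the frame of meter between 0.034 and 0.0385 m and distance between sherd and cassette below 0.022 m and horizontal distance between cassette_corner and stop_corner below 0.003 m and angle between the x axis of cassette and the x axis of meter, either way round below 0.04 rad and contact force between cassette and far_stop between 1.5 and 50 N and contact force between cassette and left_stop between 1.5 and 50 N); the arm keeps its last pose, push and grip.
It fails at once if the cassette is tipped by more than 0.5 rad (angle between cassette's own z axis and vertical above 0.5 rad).
It fails at once if the cassette is driven violently (over 80 N) against a stop (contact force between cassette and far_stop above 80 N or contact force between cassette and left_stop above 80 N).
It fails at once if another thing on the bench is moved by more than 20 mm (distance of any of grit_tub, pump_spray, wax_block, marker, white_tile from where it was at the start of the episode above 0.02 m).
It also fails if it takes over 72 s, if anything falls off the work surface, if the arm or the gripper's body presses on something with over 40 N, if the wrist force passes 120 N, or if a joint passes its speed limit or range.

ROBOT

A 6-joint arm with a two-finger parallel gripper is mounted at the origin on a cart in front of the work surface, level with it; the furniture and walls round the work are solid. World frame = base frame: x ahead of the robot, y to its left, z up, the work surface at z = 0. Lengths are in m, angles in degrees, forces in N, time in s.
With the tool pointing down it reaches from about 0.325 to 0.85 m from the base axis. Payload 15.5 kg.
Tool frame: the origin (TCP) lies at the very end of the fingers, on their centre line; the grasp point (between the pads) lies arm.grip_depth behind it (arm.grip_depth is the distance from the TCP to the grasp point, in m); z points along the fingers, y is the direction in which the jaws open and shut (so a half turn about z gives the same grasp; the last joint's range is limited). The gripper opens to 91 mm and grips with 3 to 60 N. Pads are 32 mm wide; open, the fingers measure 118 mm over their backs; the gripper's body (76 mm by 178 mm) begins 60 mm behind the grasp point.
Start: joints at [-77.951, 28.281, 77.091, -0, 74.628, -5.472], TCP at [0.188, -0.596, 0.214] pointing down, gripper open.
Joint ranges: [-166.48, 166.48], [-47.26, 123.95], [12.59, 153.08], [-70.14, 250.14], [6.76, 159.57], [-176.63, 176.63]. Speed limits (degrees/s): [108.29, 108.29, 147.25, 172.46, 172.46, 172.46].

INTERFACE

Orientations are given as a 3x3 rotation matrix whose columns are the frame's x, y, z axes.
In Python, from rig import arm gives the robot as it stands. Calls block until the motion is done:
- arm.move_to(position, orientation): joint-space move of the TCP to a pose.
- arm.move_l(position, orientation=None, feed=0.15): straight line of the TCP; orientation=None keeps the orientation; feed is the mean speed in m/s.
- arm.move_joints(angles): joint-space move.
- arm.grip(opening): finger opening in m; the grip force is fixed at half the most; returns when the fingers have stopped.
- arm.sleep(seconds).
- arm.solve_ik(position, orientation): joint angles nearest the present ones, or None.
- arm.snapshot(name): name is "side" or "top"; returns the picture (480x640x3 uint8, red, green, blue); there is no depth.
- arm.get_calibration(name): a dict with "intrinsics" (3x3 intrinsics, pixels), "k1" (the pictures are not rectified: a ray, as slopes to the right and down, at radius r is drawn at 1 + k1 r^2 times it, then the intrinsics apply), "cam_to_world" (4x4, takes a point from camera to world coordinates). Camera axes: x right, y down, z forward; pixel columns grow to the right and rows downward; lengths in m; the calibration is good to about 2 mm. A picture is of the moment at which its call begins. get_calibration takes no time and is no camera call.
A pose or a line that the arm cannot do raises arm.Unreachable and nothing moves.
- arm.sign_off(): hands the job in, once; it reports no verdict.
Readings, each from a call of its own:
- arm.current_t(): time.
- arm.current_joint_positions(): joint angles.
- arm.current_dq(): joint speeds.
- arm.current_tau(): joint torques, N m.
- arm.current_ee_pos(): TCP position.
- arm.current_tool_rot(): TCP orientation.
- arm.current_force(): force on the tool from outside, world axes, zero at the start.
- arm.current_torque(): the same for the moment, N m.
- arm.current_width(): finger opening in m.
Only numpy, scipy, OpenCV 4.12 (cv2) and the standard library are available. Lean on these libraries where they do the work, as an engineer would, in place of code of your own. Each camera call takes 0.05 s, during which the arm holds its last target. There are 200 camera calls.

## Working session

There is one attempt and no reset: what is moved stays moved. The work goes in short steps, each a Python script; the robot and the scene stay as the last script left them, time stands still between calls to the robot, and variables do not carry over. Pictures are saved under pics/ and viewed, about 8 in all and at most 12, crops included, and the job is handed in when it is done.

```bash
ls; mkdir -p pics
python3 - <<'E'
from rig import arm
import cv2
for n in("side","top"):
    cv2.imwrite(f"pics/{n}0.png",arm.snapshot(n)[:,:,::-1]); c=arm.get_calibration(n); print(n,c)
print(arm.grip_depth,arm.current_t(),arm.current_tool_rot())
E
```

```text
pics
side {'intrinsics': array([[571.64131078,   0.        , 322.99315127],
       [  0.        , 571.64131078, 247.16129078],
       [  0.        ,   0.        ,   1.        ]]), 'k1': -0.10263530542263705, 'cam_to_world': array([[-0.99690561,  0.04786845, -0.06235243,  0.56702275],
       [ 0.07852494,  0.64287538, -0.76193509,  0.93721295],
       [ 0.00361219, -0.76447358, -0.64464493,  0.68717707],
       [ 0.        ,  0.        ,  0.        ,  1.        ]])}
top {'intrinsics': array([[599.66673472,   0.        , 320.8518967 ],
       [  0.        , 599.66673472, 238.04932861],
       [  0.        ,   0.        ,   1.        ]]), 'k1': -0.16619783325570486, 'cam_to_world': array([[ 7.28959235e-03, -9.78668693e-01,  2.05315491e-01,
         3.10298850e-01],
       [-9.99973410e-01, -7.17633330e-03,  1.29627720e-03,
         1.97343487e-01],
       [ 2.04786477e-04, -2.05319481e-01, -9.78694983e-01,
         1.05693389e+00],
       [ 0.00000000e+00,  0.00000000e+00,  0.00000000e+00,
         1.00000000e+00]])}
0.0188 0.1 [[ 9.53603801e-01  3.01064341e-01 -2.32838016e-04]
 [ 3.01064418e-01 -9.53603248e-01  1.03048139e-03]
 [ 8.82061129e-05 -1.05277021e-03 -9.99999442e-01]]
```

View pics/top0.png

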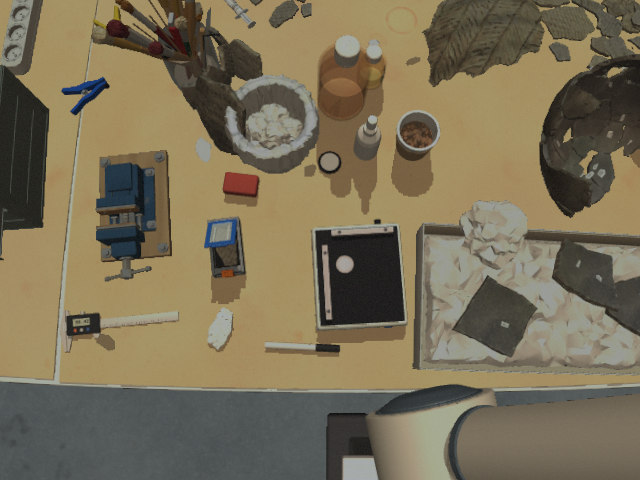

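View pics/side0.png

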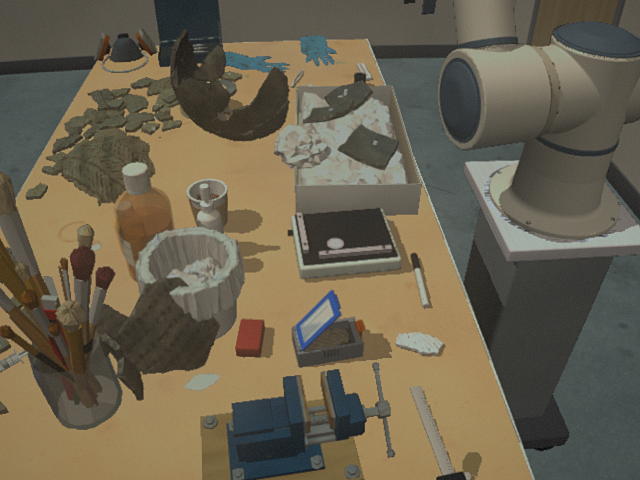

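The cassette with the blue-framed cover is at top ≈(227,250), side ≈(328,335), and it is the only such object. The white sherd-shaped piece at top (221,328) is not meant. The meter is at top ≈(358,275). I'll confirm with enlarged crops.

Run:
```python
import cv2,numpy as np
t=cv2.imread("pics/top0.png");s=cv2.imread("pics/side0.png")
a=cv2.resize(t[205:285,195:255],None,fx=7,fy=7,interpolation=cv2.INTER_CUBIC)   # 420x560
b=cv2.resize(t[214:334,306:412],None,fx=3.5,fy=3.5,interpolation=cv2.INTER_CUBIC) # 371x420
o=np.zeros((560,800,3),np.uint8);o[:,:420]=a;o[:420,425:425+b.shape[1]]=b
cv2.imwrite("pics/crop1.png",o)
c=cv2.resize(s[285:370,280:380],None,fx=7,fy=7,interpolation=cv2.INTER_CUBIC)
cv2.imwrite("pics/crop2.png",c)
```

```text
(no output)
```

View pics/crop1.png

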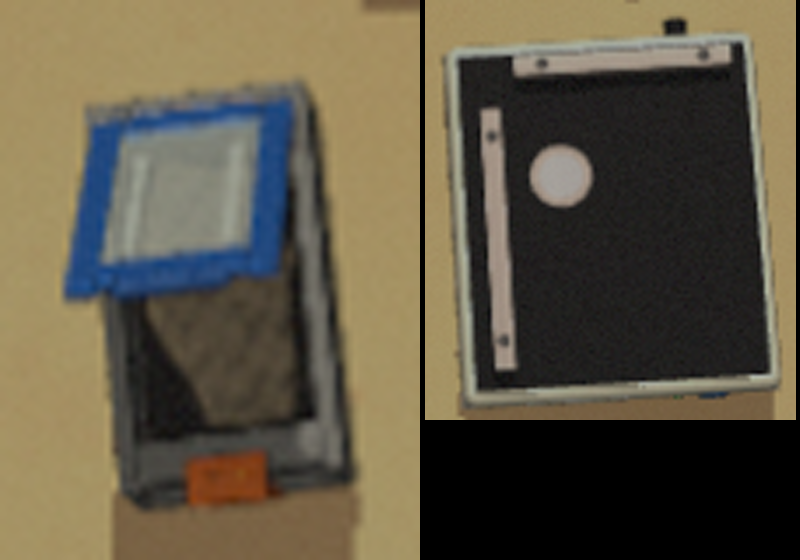

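View pics/crop2.png

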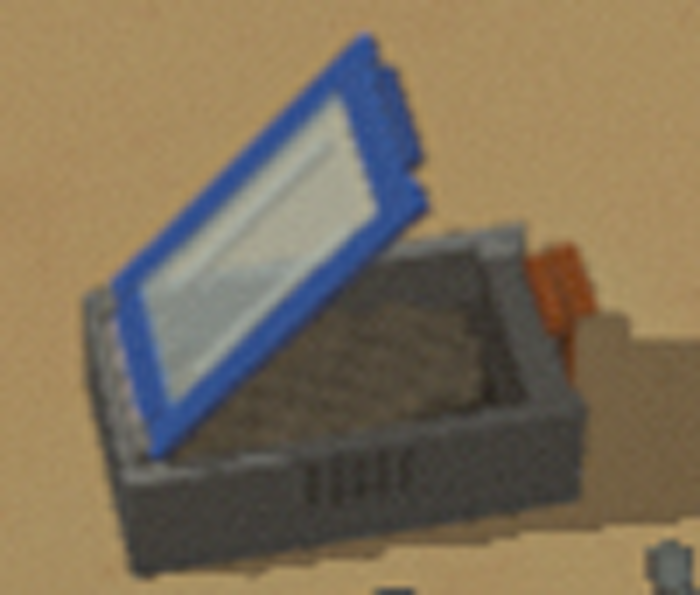

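```bash
cat > h.py <<'E'
from rig import arm
import numpy as np
from scipy.optimize import least_squares
C={n:arm.get_calibration(n) for n in("side","top")}
def proj(n,P):
    c=C[n];T=np.linalg.inv(c["cam_to_world"]);p=np.atleast_2d(P)@T[:3,:3].T+T[:3,3]
    s=p[:,:2]/p[:,2:];s=s*(1+c["k1"]*(s**2).sum(1,keepdims=True))
    return s@c["intrinsics"][:2,:2].T+c["intrinsics"][:2,2]
def place(x,y,a,P):
    P=np.atleast_2d(P);c,s=np.cos(a),np.sin(a)
    return np.c_[x+c*P[:,0]-s*P[:,1],y+s*P[:,0]+c*P[:,1],P[:,2]]
def down(yaw): # jaws (tool y) along direction yaw+90, tool x along yaw; z down
    c,s=np.cos(yaw),np.sin(yaw)
    return np.array([[c,s,0],[s,-c,0],[0,0,-1]])
E
cat > fit.py <<'E'
from h import *
mm=lambda L:np.array(L,float)/1000
def px(L,ox,oy,k,du=0): return (np.array(L,float)-[du,0]+.5)/k-.5+[ox,oy]
def cov(d,y,q): return [44-d*np.cos(q)+2*np.sin(q),y,34+d*np.sin(q)+2*np.cos(q)]
tp=px([(352,482),(140,508),(120,492),(92,290-5),(278,275),(300,83)],195,205,7)
sp=px([(128,477),(140,573),(580,405),(580,497),(523,228),(88,298),(370,38),(425,205)],280,285,7)
def res(v):
    x,y,a,q=v
    T=mm([(-50,-28,0),(-50,28,0),(-50,28,32),cov(88,25.5,q),cov(88,-25.5,q),(50,-28,32)])
    S=mm([(50,28,32),(50,28,0),(-50,28,32),(-50,28,0),(-50,-28,32),(50,-28,32),cov(88,-25.5,q),cov(88,25.5,q)])
    return np.r_[(proj("top",place(x,y,a,T))-tp),(proj("side",place(x,y,a,S))-sp)].ravel()
r=least_squares(res,[.53,.35,0,.8],loss="soft_l1");print("cassette",r.x);print(res(r.x).reshape(-1,2).round(1).tolist())
mp=px([(447,50),(748,36),(776,382),(468,395),(513,57),(730,44),(500,108),(517,368)],306,214,3.5,425)
M=mm([(90,78,36),(90,-78,36),(-90,-78,36),(-90,78,36),(80,44,46),(80,-64,46),(54,52,46),(-74,52,46)])
f=lambda v:(proj("top",place(*v,M))-mp).ravel()
r=least_squares(f,[.5,.13,0],loss="soft_l1");print("meter",r.x);print(f(r.x).reshape(-1,2).round(1).tolist())
E
python3 fit.py
```

```text
cassette [0.51301731 0.36643286 0.12747918 0.83884053]
[[0.9, -0.2], [0.2, -0.3], [-0.1, -0.7], [-4.0, 0.5], [0.3, -1.7], [0.8, -1.6], [0.1, 0.9], [-1.1, 0.8], [1.8, 0.5], [0.7, 1.1], [0.7, -1.2], [-0.5, -1.6], [0.6, -1.3], [0.7, -0.2]]
meter [0.46060599 0.13249238 0.0672544 ]
[[-1.1, -1.5], [1.7, -2.7], [2.5, 1.3], [-1.1, 3.4], [-0.1, -0.4], [0.0, -0.3], [-0.1, 0.1], [-0.2, 0.4]]
```

The crops confirm the cassette: blue-framed cover open, orange catch at the near end, dark sherd inside. The meter's far stop is at the top and its left stop on the left. The pose fits are good on the stops and body. Next I move in and close the cover along its arc.

```bash
cat >> h.py <<'E'
CAS=(0.5130,0.3664,0.1275); MET=(0.4606,0.1325,0.0673)
def cw(p): return place(*CAS,p)[0]
E
python3 - <<'E'
from h import *
import cv2
R=down(CAS[2])
def tip(q,dz=0): # rear (-x) finger edge on cover at 78 mm
    return cw([.044-.078*np.cos(q)+.002*np.sin(q)+.016,0,.034+.078*np.sin(q)+.002*np.cos(q)+dz])
p=arm.current_ee_pos();arm.move_l([p[0],p[1],.28],feed=.25)
arm.grip(0.0)
arm.move_to(tip(.84,.10),R); print(arm.current_joint_positions(),arm.current_t())
f0=np.array(arm.current_force());print("f0",f0)
arm.move_l(tip(.9,.012),feed=.12)
for q in(.75,.6,.45,.3,.18):
    arm.move_l(tip(q),feed=.08); print(q,np.round(np.array(arm.current_force())-f0,2))
cv2.imwrite("pics/mid.png",np.hstack([arm.snapshot("side")[240:400,240:420],arm.snapshot("top")[190:350,150:330]])[:,:,::-1])
print(arm.current_t())
E
python3 -c "
import cv2;a=cv2.imread('pics/mid.png');cv2.imwrite('pics/mid2.png',cv2.resize(a,None,fx=2.2,fy=2.2,interpolation=2))"
```

```text
[ 2.97258478e+01  3.04688438e+01  7.64814530e+01 -4.53597589e-03
  7.30423090e+01  1.12465165e+02] 5.4417
f0 [-0.26602242  0.07795348  0.95809704]
0.75 [-0.47  0.87 -0.78]
0.6 [ 0.92  0.42 -0.63]
0.45 [ 0.59  0.3  -1.83]
0.3 [ 0.35  0.42 -0.46]
0.18 [ 0.59 -0.11 -0.91]
7.9833
```

View pics/mid2.png

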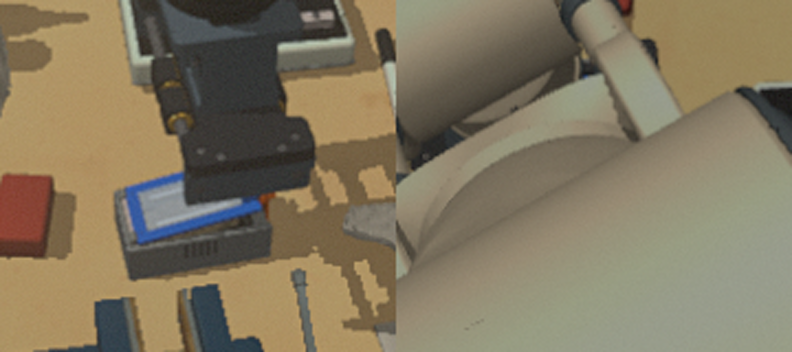

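The cover has followed the fingers to about 0.2 rad and the cassette hasn't shifted. In the side view the gripper body hides the fingertips. I'll press through the catch next.

Run:
```python
from h import *
import cv2
R=down(CAS[2])
f0=np.array([-.27,.08,.96])
def tip(q,dz=0):
    return cw([.044-.078*np.cos(q)+.002*np.sin(q)+.016,0,.034+.078*np.sin(q)+.002*np.cos(q)+dz])
for q,dz in[(.12,0),(.09,0),(.06,0),(.03,0),(0,0),(0,-.001),(0,-.002),(0,-.003),(0,-.004)]:
    arm.move_l(tip(q,dz),feed=.03);arm.sleep(.05)
    f=np.array(arm.current_force())-f0;print(q,dz,f.round(2),np.round(arm.current_ee_pos()[2],4))
    if abs(f[2])>14:break
arm.move_l(tip(0,.06),feed=.12);arm.sleep(.1)
arm.move_l(tip(0,.17)+[-.0,-.25,0],feed=.3)
print(arm.current_t())
s=arm.snapshot("side");t=arm.snapshot("top")
cv2.imwrite("pics/top1.png",t[:,:,::-1]);cv2.imwrite("pics/side1.png",s[:,:,::-1])
a=cv2.resize(s[285:370,280:380],None,fx=5,fy=5,interpolation=2);b=cv2.resize(t[205:290,195:255],None,fx=5,fy=5,interpolation=2)
cv2.imwrite("pics/c1.png",np.hstack([a,b])[:,:,::-1])
```

```text
0.12 0 [-0.56 -0.35 -0.22] 0.0453
0.09 0 [0.83 0.06 1.09] 0.0431
0.06 0 [ 1.03 -0.68 -1.53] 0.0405
0.03 0 [ 1.67  0.14 -1.13] 0.0382
0 0 [0.58 0.16 1.08] 0.0361
0 -0.001 [-0.13 -0.61  8.64] 0.0354
0 -0.002 [-1.71 -1.17 15.89] 0.0349
11.9667
```

View pics/c1.png

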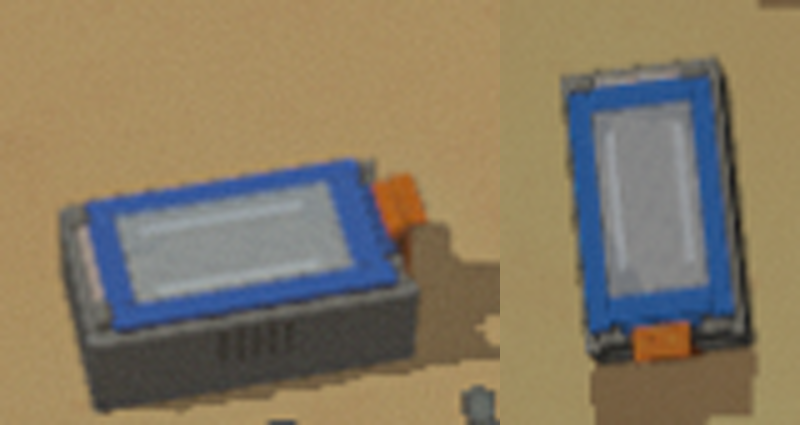

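The cover lies flat and shut with the orange catch over its edge. Cassette corners: top crop far rim (562,77) and (717,60), side crop (90,345) and (415,285). I'll refit the pose from these corners, then grasp and lift.

Run:
```python
from h import *
import h
px=lambda L,ox,oy,du=0:(np.array(L,float)-[du,0]+.5)/5-.5+[ox,oy]
tp=px([(750,345),(593,360),(562,77),(717,60)],195,205,500);sp=px([(90,345),(100,410),(415,285),(413,355)],280,285)
T=np.array([(-50,-28,0),(-50,28,0),(50,28,32),(50,-28,32)])/1e3;S=np.array([(50,28,32),(50,28,0),(-50,28,32),(-50,28,0)])/1e3
f=lambda v:np.r_[proj("top",place(*v,T))-tp,proj("side",place(*v,S))-sp].ravel()
r=least_squares(f,CAS,loss="soft_l1");print(r.x,f(r.x).reshape(-1,2).round(1).tolist())
v=r.x; c=place(*v,[[0,0,0]])[0]; R=down(v[2])
open("h.py","a").write(f"\nCAS={tuple(v)}\n")
arm.grip(.085)
arm.move_to(c+[0,0,.12],R)
arm.move_l(c+[0,0,.0135],feed=.12)
w=arm.grip(.0);print("width",arm.current_width(),arm.current_force(),arm.current_torque())
arm.move_l(c+[0,0,.0235],feed=.05);arm.sleep(.2)
print(arm.current_width(),arm.current_force(),arm.current_ee_pos(),arm.current_t())
```

```text
[0.51263702 0.36639224 0.12121552] [[1.0, -0.1], [1.4, 0.3], [0.1, -1.3], [0.4, -1.5], [0.5, -0.2], [-1.0, 0.5], [1.8, 1.5], [1.1, 1.2]]
width 0.05565821938210148 [-0.91439514 -1.27540057  3.61367906] [ 0.09104403  0.09614278 -0.08788905]
0.055490162745864054 [ 0.5373939  -0.62911207 -3.58317314] [0.51247469 0.36629516 0.02330097] 16.5583
```

Run:
```python
from h import *
import cv2
p=np.array(arm.current_ee_pos())
arm.move_l([p[0],p[1],.12],feed=.15)
R=down(MET[2]); t=place(*MET,[[-.008,.002,0]])[0]
arm.move_l([t[0],t[1],.12],R,feed=.15)
arm.move_l([t[0],t[1],.036+.0135+.005],feed=.1);arm.sleep(.2)
f0=np.array(arm.current_force());print(f0)
z=.036+.0135+.005
for i in range(16):
    z-=.0007;arm.move_l([t[0],t[1],z],feed=.03);arm.sleep(.08);f=np.array(arm.current_force())-f0
    print(round(z,4),f.round(1))
    if f[2]>4:break
arm.sleep(.2);print(arm.current_ee_pos(),arm.current_width(),arm.current_t())
s=arm.snapshot("side");tp=arm.snapshot("top")
cv2.imwrite("pics/d.png",np.hstack([cv2.resize(s[180:300,270:420],None,fx=2.6,fy=2.6,interpolation=2),cv2.resize(tp[200:320,290:440],None,fx=2.6,fy=2.6,interpolation=2)])[:,:,::-1])
```

```text
[-0.10391131  0.22996172 -4.34291352]
0.0538 [0.1 0.7 0.1]
0.0531 [ 1.2 -0.6 -0.5]
0.0524 [-0.  -0.   0.2]
0.0517 [ 0.1 -0.8  0.5]
0.051 [ 0.3 -0.5  0.1]
0.0503 [1.1 0.1 0.1]
0.0496 [-0.4 -0.1  5.3]
[0.45256812 0.13395965 0.04970868] 0.05602904573075674 22.6417
```

View pics/d.png

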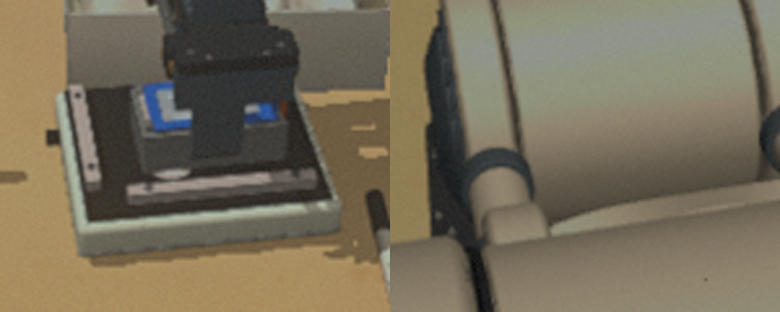

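The cassette sits flat on the plate with the cover shut, hinge towards the far stop and the fingers above the left stop's top. Now I slide it into the corner under force control.

Run:
```python
from h import *
import cv2
ex=np.array([np.cos(MET[2]),np.sin(MET[2]),0]);ey=np.array([-ex[1],ex[0],0])
o=np.r_[place(*MET,[[0,0,0]])[0][:2],.0494]
u=np.array([-.008,.002])
def go(feed=.03):
    arm.move_l(o+u[0]*ex+u[1]*ey,feed=feed);arm.sleep(.08)
    F=np.mean([np.array(arm.current_force()) for _ in range(1)],0);return F@ex,F@ey,F[2]
def loc():
    d=np.array(arm.current_ee_pos())-o;return (d@ex).round(4),(d@ey).round(4)
u[0]=.014;print("slide x",np.round(go(.04),1),loc())
def push(i,goal):
    for k in range(30):
        u[i]+=.0006;F=go();print(i,u.round(4),np.round(F,1),loc(),np.round(arm.current_torque(),2))
        if F[i]<-goal:break
push(0,7)
u[0]-=.001
u[1]=.018;print("slide y",np.round(go(.04),1),loc())
push(1,11)
push(0,13)
arm.sleep(.3);print(go(),loc(),arm.current_ee_pos(),arm.current_t())
np.save("u.npy",u)
s=arm.snapshot("side");cv2.imwrite("pics/e.png",cv2.resize(s[190:290,275:415],None,fx=5.5,fy=5.5,interpolation=2)[:,:,::-1])
```

```text
slide x [-3.1 -0.9 11. ] (np.float64(0.0139), np.float64(0.002))
0 [0.0146 0.002 ] [-6.  -0.6 14.8] (np.float64(0.0139), np.float64(0.002)) [0.08 1.07 0.04]
0 [0.0152 0.002 ] [-7.7  0.9 15.9] (np.float64(0.0142), np.float64(0.002)) [0.18 1.27 0.01]
slide y [1.3 4.4 7.3] (np.float64(0.0147), np.float64(0.0184))
1 [0.0142 0.0186] [-0.3 -0.7  8. ] (np.float64(0.0147), np.float64(0.0186)) [-0.13  0.    0.02]
1 [0.0142 0.0192] [-0.3 -2.6  7.8] (np.float64(0.0147), np.float64(0.019)) [-0.41  0.    0.  ]
1 [0.0142 0.0198] [-0.2 -3.1  7.9] (np.float64(0.0147), np.float64(0.0196)) [-0.54  0.01  0.04]
1 [0.0142 0.0204] [-0.3 -4.   7.9] (np.float64(0.0147), np.float64(0.0202)) [-0.61  0.02  0.04]
1 [0.0142 0.021 ] [ 0.7 -4.4  8.1] (np.float64(0.0147), np.float64(0.0208)) [-0.62 -0.05  0.06]
1 [0.0142 0.0216] [ 0.2 -3.7  7.8] (np.float64(0.0147), np.float64(0.0214)) [-0.61 -0.04 -0.  ]
1 [0.0142 0.0222] [ 0.1 -3.7  7.9] (np.float64(0.0147), np.float64(0.022)) [-0.58 -0.12 -0.02]
1 [0.0142 0.0228] [ 0.4 -2.7  7.9] (np.float64(0.0147), np.float64(0.0226)) [-0.59 -0.05 -0.02]
1 [0.0142 0.0234] [ 0.
[... 344 characters left out ...]
7)) [-2.02  0.49 -0.33]
0 [0.0154 0.0246] [ -6.4 -11.   17.6] (np.float64(0.0144), np.float64(0.0237)) [-1.93  0.95 -0.31]
0 [0.016  0.0246] [-10.2 -10.4  19.3] (np.float64(0.0145), np.float64(0.0238)) [-1.77  1.42 -0.22]
0 [0.0166 0.0246] [-13.  -10.9  23.2] (np.float64(0.0146), np.float64(0.0237)) [-1.63  1.9  -0.07]
0 [0.0172 0.0246] [-12.8  -9.3  22.9] (np.float64(0.0149), np.float64(0.0238)) [-1.58  2.03 -0.14]
0 [0.0178 0.0246] [-14.   -9.2  23.2] (np.float64(0.0155), np.float64(0.0238)) [-1.57  2.05 -0.02]
(np.float64(-14.184201748856628), np.float64(-10.635476945657073), np.float64(23.480185761574347)) (np.float64(0.0155), np.float64(0.0238)) [0.47447446 0.1572795  0.04959887] 31.125
```

View pics/e.png

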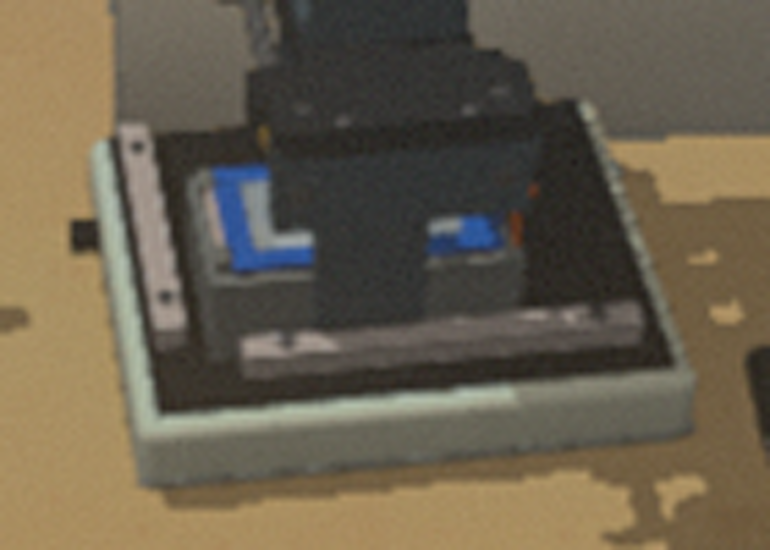

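The picture shows a gap of about 6 mm still open at the far stop (left of the cassette). The x force so far was plate friction from too much downforce. I'll relieve z, regulate it near zero, and continue.

```bash
cat > reg.py <<'E'
from h import *
ex=np.array([np.cos(MET[2]),np.sin(MET[2]),0]);ey=np.array([-ex[1],ex[0],0])
o=np.r_[place(*MET,[[0,0,0]])[0][:2],0]
u=np.r_[np.load("u.npy")[:2],.0494]
def go(feed=.03,wait=.08):
    arm.move_l(o+u[0]*ex+u[1]*ey+[0,0,u[2]],feed=feed);arm.sleep(wait)
    F=np.array(arm.current_force());return np.array([F@ex,F@ey,F[2]])
def loc():
    d=np.array(arm.current_ee_pos())-o;return [float(round(v*1e3,2)) for v in(d@ex,d@ey,d[2])]
def reg(F,goal=1.):  # trim height towards a light load
    u[2]+=np.clip((F[2]-goal)*.00006,-.0004,.0004)
E
python3 - <<'E'
from reg import *
u[1]-=.0012;u[0]-=.0012;F=go()
for k in range(8):
    reg(F);F=go(wait=.05)
print("relieved",u,F.round(1),loc())
for k in range(30):
    u[0]+=.0005;reg(F);F=go();print((u*1e3).round(2),F.round(1),loc())
    if F[0]<-10:break
np.save("u2.npy",u);print(arm.current_t())
E
```

```text
relieved [0.0166     0.0234     0.04964805] [-0.3  1.  -0.2] [16.73, 23.42, 49.66]
[17.1  23.4  49.58] [-3.   0.7  5.4] [16.77, 23.44, 49.65]
[17.6  23.4  49.84] [ 0.2  0.7 -3.8] [17.65, 23.37, 49.7]
[18.1  23.4  49.56] [-3.  -0.3  6.3] [17.79, 23.38, 49.63]
[18.6  23.4  49.87] [ 0.9  0.1 -4.4] [18.76, 23.41, 49.76]
[19.1  23.4  49.55] [-2.9  0.2  4.3] [18.94, 23.4, 49.64]
[19.6  23.4  49.74] [ 0.2  0.2 -3.2] [19.99, 23.43, 49.72]
[20.1  23.4  49.49] [-2.9 -0.6  5.3] [20.0, 23.41, 49.66]
[20.6  23.4  49.75] [ 0.4  0.2 -2. ] [20.77, 23.4, 49.7]
[21.1  23.4  49.57] [-3.8  0.4  5.4] [20.87, 23.4, 49.62]
[21.6  23.4  49.84] [-0.5  1.3 -4. ] [21.63, 23.38, 49.7]
[22.1  23.4  49.54] [-6.1  0.1  5. ] [21.69, 23.38, 49.65]
[22.6  23.4  49.77] [-5.5 -0.1  1.5] [21.69, 23.4, 49.63]
[23.1 23.4 49.8] [-8.6  0.7  4.6] [21.69, 23.39, 49.64]
[23.6  23.4  50.02] [-10.4   0.7   2.6] [21.75, 23.38, 49.7]
38.575
```

The far stop is met: x stops at 21.7 mm while its force rises. Now the left stop, then a balanced push on both.

Run:
```python
from reg import *
import cv2
u[:]=np.load("u2.npy");F=go()
def push(i,goal):
    global F
    for k in range(14):
        if F[i]<-goal:break
        u[i]+=.0004;u[2]+=np.clip((F[2]-2)*.00003,-.0002,.0002);F=go();print(i,(u*1e3).round(2),F.round(1),loc())
push(1,13);push(0,14);push(1,13)
for k in range(4):
    u[2]+=np.clip((F[2]-2)*.00003,-.0002,.0002);F=go(wait=.15);print((u*1e3).round(2),F.round(1),loc(),np.round(arm.current_torque(),2))
np.save("u3.npy",u);print(arm.current_t(),arm.current_width())
s=arm.snapshot("side");cv2.imwrite("pics/f.png",cv2.resize(s[190:290,275:415],None,fx=5.5,fy=5.5,interpolation=2)[:,:,::-1])
```

```text
1 [23.6  23.8  50.02] [-10.5  -3.    2.9] [21.74, 23.52, 49.68]
1 [23.6  24.2  50.05] [-8.5 -4.3  1.8] [21.75, 23.75, 49.68]
1 [23.6  24.6  50.04] [-8.5 -8.1  2.8] [21.78, 23.85, 49.7]
1 [23.6  25.   50.07] [ -8.3 -12.2   3.7] [21.76, 23.9, 49.72]
1 [23.6  25.4  50.12] [ -8.9 -15.6   2.9] [21.77, 23.93, 49.73]
0 [24.   25.4  50.14] [ -9.6 -16.5   4.7] [21.79, 23.93, 49.76]
0 [24.4  25.4  50.23] [-12.  -16.5   4.8] [21.73, 23.93, 49.74]
0 [24.8  25.4  50.31] [-13.2 -16.2   6.3] [21.75, 23.94, 49.77]
0 [25.2  25.4  50.44] [-14.7 -16.4   6.1] [21.79, 23.93, 49.81]
[25.2  25.4  50.56] [-14.5 -14.9   4.2] [21.81, 23.92, 49.86] [-3.    2.24 -0.59]
[25.2  25.4  50.63] [-13.2 -15.5   2.8] [21.78, 23.92, 49.85] [-2.98  2.27 -0.58]
[25.2  25.4  50.65] [-14.  -14.7   2.8] [21.79, 23.91, 49.87] [-3.02  2.23 -0.63]
[25.2  25.4  50.68] [-13.6 -14.2   2. ] [21.86, 23.93, 49.88] [-2.99  2.18 -0.58]
43.5083 0.055746025731855275
```

View pics/f.png

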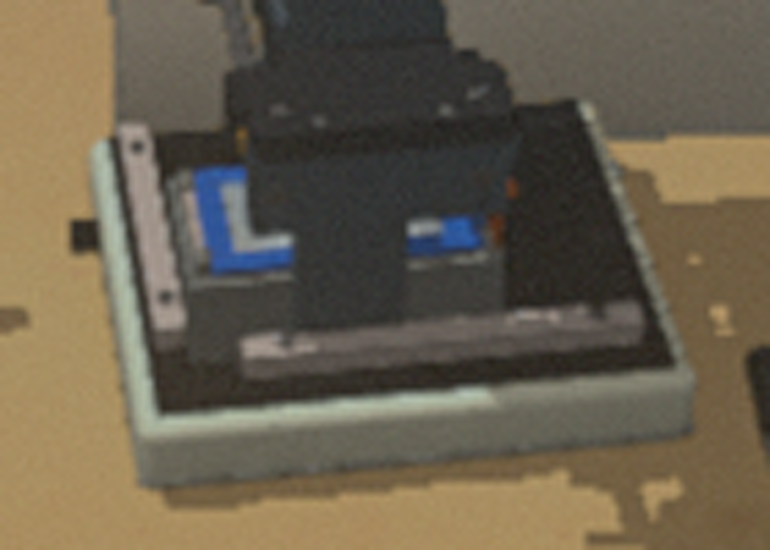

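The picture shows the cassette against both stops, with the force about 14 N on each. The residual Mz of −0.6 N·m suggests contact at the hinge-left end, a slight positive yaw. I'll trim the yaw until that moment is small.

Run:
```python
from reg import *
import cv2
u[:]=np.load("u3.npy");F=go();a=MET[2]
for k in range(9):
    m=np.mean([arm.current_torque()[2] for _ in range(3)])
    if m>-.12:break
    a-=.005;u[2]+=np.clip((F[2]-2)*.00003,-.0002,.0002)
    P=o+u[0]*ex+u[1]*ey+[0,0,u[2]]
    arm.move_l(P,down(a),feed=.03);arm.sleep(.15)
    f=np.array(arm.current_force());F=np.array([f@ex,f@ey,f[2]])
    r=np.array(arm.current_tool_rot());print(round(a,4),F.round(1),loc(),np.round(arm.current_torque(),2),"yaw",round(np.arctan2(r[1,0],r[0,0]),4),"tilt",(r[:2,2]*1e3).round(1))
print(arm.current_t());np.save("u4.npy",np.r_[u,a])
s=arm.snapshot("side");cv2.imwrite("pics/g.png",cv2.resize(s[190:290,275:415],None,fx=5.5,fy=5.5,interpolation=2)[:,:,::-1])
```

```text
0.0623 [-13.3 -14.7   2. ] [21.86, 23.96, 49.88] [-2.81  2.21 -0.14] yaw 0.0628 tilt [-6.2 -2.7]
0.0573 [-12.8 -14.7   2.1] [21.82, 23.97, 49.87] [-2.79  2.27  0.68] yaw 0.0586 tilt [-6.3 -2.9]
44.6917
```

Mz swings through zero at a yaw of about 0.062, so the faces are flush. I'll settle there, watch for a second, and hand in.

Run:
```python
from reg import *
import cv2
v=np.load("u4.npy");u[:]=v[:3]
arm.move_l(o+u[0]*ex+u[1]*ey+[0,0,u[2]],down(.0618),feed=.03)
for k in range(6):
    arm.sleep(.25);f=np.array(arm.current_force());print(np.round([f@ex,f@ey,f[2]],1),loc(),np.round(arm.current_torque(),2))
print(arm.current_width(),arm.current_t())
t=arm.snapshot("side");cv2.imwrite("pics/h.png",cv2.resize(t[190:290,275:415],None,fx=5.5,fy=5.5,interpolation=2)[:,:,::-1])
```

```text
[-13.1 -13.6   2.1] [21.88, 23.95, 49.89] [-2.89  2.12 -0.19]
[-14.2 -14.1   0.9] [21.84, 23.97, 49.87] [-2.84  2.19 -0.13]
[-13.9 -14.    1.9] [21.84, 23.97, 49.87] [-2.91  2.18 -0.14]
[-13.5 -14.8   1. ] [21.85, 23.97, 49.88] [-2.87  2.21 -0.15]
[-13.7 -15.4   1.7] [21.89, 23.96, 49.89] [-2.93  2.2  -0.17]
[-14.7 -14.7   1.9] [21.86, 23.97, 49.89] [-2.87  2.15 -0.13]
0.05607072734607161 46.4917
```

View pics/h.png

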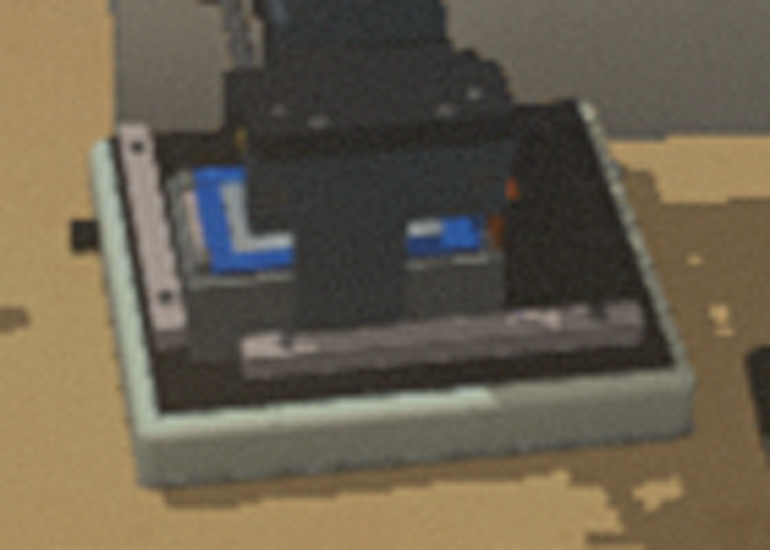

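The cassette is seated against both stops, the cover is shut, and the forces are steady at about 14 N each.

```bash
python3 -c "
from rig import arm
arm.sign_off();print(arm.current_t())"
```

```text
the job is handed in; nothing more can be done
the job is handed in; nothing more can be done
```

I pressed the cover shut on the bench until the catch held, lifted the cassette onto the meter plate and slid it into the corner. I handed it in at about 46.5 s, still holding it there; the hand-in gave no verdict.

**Last checks before hand-in:**
- **Push:** steady for 1.5 s at about 14 N towards each stop, with little downward load. These are wrist readings, not contact forces at the stops.
- **Squareness:** I trimmed the yaw until the twisting moment on the wrist nearly vanished (about −0.15 N·m). A change of only 5 mrad swung it strongly the other way, so the faces sit flush.
- **Position and cover:** the side view shows the cassette flush with both stops and the cover shut.

**What went wrong or disagreed:**
- **First slide:** it stuck about 6 mm short of the far stop, because too much downforce made plate friction look like contact. The picture showed the gap, so I eased the load and pushed on.
- **Far stop:** contact came with the TCP 1.8 mm beyond where my pose estimates put it. This fits an off-centre grip and fit error. The left stop agreed to 0.1 mm.
- **Not checked directly:** I did not measure the sherd's position inside the cassette. In the last pictures the gripper hides part of the cover.

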